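Set the soldering station's dial to the red mark

ROBOT

A 7-joint arm with a two-finger parallel gripper is mounted at the origin on the work surface. World frame = base frame: x ahead of the robot, y to its left, z up, the work surface at z = 0. Lengths are in m, angles in degrees, forces in N, time in s.
With the tool pointing down it reaches from about 0.425 to 0.875 m from the base axis. Payload 4.7 kg.
Tool frame: the origin (TCP) lies between the finger pads; the fingertips stand env.finger_overhang ahead of it and the grasp point (between the pads) lies 5 mm behind it (env.finger_overhang is the distance from the TCP to the fingertips, in m); z points along the fingers, y is the line along which they close (so a half turn about z gives the same grasp; the last joint's range is limited). The gripper opens to 87 mm and grips with 3 to 60 N. Pads are 19 mm wide; open, the fingers measure 117 mm over their backs; the gripper's body (75 mm by 190 mm) begins 51 mm behind the grasp point.
Start: joints at [71.797, 18.392, -4.016, 83.108, 1.295, 78.541, -3.26], TCP at [0.212, -0.615, 0.2] pointing down, gripper open.
Joint ranges: [-163.93, 163.93], [-17.29, 119.83], [-79.2, 71.16], [3.27, 140.29], [-89.18, 269.18], [5.43, 117.66], [-154.24, 154.24]. Speed limits (degrees/s): [147.25, 147.25, 180, 180, 180, 180, 180].

INTERFACE

Orientations are given as [roll, pitch, yaw] about the fixed x, y, z axes, in that order (R = Rz(yaw) Ry(pitch) Rx(roll)).
In Python, from cell import telemetry, eyes, env, models gives the robot as it stands. The module is installed in compiled form; this text tells all that it offers.
- The arm moves only by the tool drive_tool, never from a script. Its arguments are lists of equal length, an entry for each row: "angular": the turn, a rotation vector about the tool's x, y, z in rad, a list of three; "delta_pos": the shift along the tool's x, y, z in cm, a list of three; "gripper": the finger opening in cm, from 0 to 8.7. A call has 1 to 20 rows; each row shifts and turns the commanded pose from where the row before left it, along the tool's axes as they then stand; what a row does not reach is not made up. A row lasts 1/10 s, in which the tool goes at most 50 mm and 8.59 degrees, less where a joint would pass 70% of its speed; a pose out of reach is approached as far as the arm can. A call with a gripper value outside its range is refused whole. The fingers move at their own pace and stop on an object; "squeeze" is the grip in N (left out, the last holds). Time passes only in rows, so rows that do not move let the fingers close. It gives the time, the measured TCP pose, the force, the opening and the grip force at its end, in the units of the state.
- telemetry.get_obs(): the state, without advancing time (a new reading comes with each control period).
- eyes.read_camera(name): name is "scene" or "side" or "wrist"; returns a dict with "pixels" (420x560x3 uint8, red, green, blue), "mtx" (3x3 intrinsics, pixels), "D" ([k1, k2, p1, p2, k3] as OpenCV has them; the pictures are not rectified), "origin" and "orientation" of the camera in the world. Camera axes: x right, y down, z forward; pixel columns grow to the right and rows downward; lengths in m; the calibration is good to about 2 mm. A picture is of the moment at which its call begins. There is no depth.
- env.sign_off(): hands the job in; it is judged then, once.
Trained networks look in a picture, given as the dict that the camera call returned (one of the last four; its "shot" number tells which), for a name from the list of things; names that differ only in an ending like _2 or _b are one class to them, and where a whole thing is asked for, a point or a joint stands for the part that bears it (a point fixed in the world has none). Each returns a list of dicts, best first, with "p" (0 to 1); they miss things now and then, are a little off and sometimes report something else, mostly with a low value. They report only what shows in the picture. A call takes as long as a camera call. They do not tell look-alikes from the thing itself.
- models.search_frame(picture, target): "centre" ([column, row] in pixels, amid what is visible of it).
- models.cut_out(picture, target): "pixels" (420x560 bool, what is visible of it) and "centre" ([column, row] in pixels, amid what is visible of it).
The state is a dict: "time_s": time; "qpos": joint angles; "joint_velocities": joint speeds; "effort": joint torques, N m; "tool_pos": TCP position; "tool_rot": TCP orientation; "force": force on the tool from outside, world axes, zero at the start; "wrist_torque": the same for the moment, N m; "grip_width": finger opening in m; "grasp_force": force on a finger pad.
Only numpy, scipy, OpenCV 4.12 (cv2) and the standard library are available. Lean on these libraries where they do the work, as an engineer would, in place of code of your own. Each camera call takes 0.05 s, during which the arm holds its last target. There are 200 camera calls.

TASK

On the cream soldering station, the one with the yellow sponge at its back, turn the black dial until its white pointer line points at the red mark beside it, then let go of it. Leave the dial of the dark blue hot-air station as it is, and do not knock over the small flux bottle standing between the two.

Things in the scene. Friction and masses are not known exactly. Their poses are not given: they have to be found in the camera images.
- dial_grip (a point): Cream station's dial, turning about a vertical axis, clockwise to reach the mark (0.5 to 1.35 rad). Black skirt 46 across, 8 high; upright bar grip on it 42 long, 14 thick, top 41 above the case. White pointer line on half the bar's top and that end. Point: on the axis, 31 above the case top (106 above the table), where to grip; x to the pointer end, z up. Stiff (0.04 N m), stays put.
- set_ring: Flat grey ring, 66 mm across, 3 high, fixed round that dial on the cream case (fixed; 170 x 130, 75 high; yellow sponge on the back of its top, dial on the front half). Its red tab (16 x 7, 5 high, 25 to 41 mm from the axis) is the red mark. Origin: on the dial's axis at the case top, 75 mm above the table; x points from the axis to the red tab, z up. It does not move.
- hot_pointer (a point): Pointer end of the other dial, on the fixed dark blue hot-air station (black slots in the back of its top); case, dial and ring with red tab are as on the cream one. Point: at the bar's end with the white line, 21 mm from that dial's axis, 106 mm above the table; x points outwards from the axis through it. To be left alone.
- flux_bottle: Small amber bottle with a black cap, 38 mm across and 85 mm high, standing loose on the table between the two stations. Origin at the centre of its underside, z up along its axis.
Mind the look-alikes: they are no part of the job. Several things look just like the flux_bottle: the one meant starts farthest to the robot's left.

How it is judged:
By the outcome, as a careful person would: the job done as asked, in the order asked, and still so for the second after the job is handed in, with the robot touching nothing.
It also fails if it takes over 32 s, if anything falls off the work surface, if the arm or the gripper's body presses on something with over 40 N, if the wrist force passes 120 N, or if a joint passes its speed limit or range.

## Working session

There is one attempt and no reset: what is moved stays moved. The work goes in short steps, Python scripts to look and compute and a tool call to move; the robot and the scene stay as the last step left them, time stands still between calls to the robot, and variables do not carry over. Pictures are saved under pics/ and viewed, at most 10 in all, crops included, and the job is handed in when it is done.

Besides the shell and the picture viewer there is one more tool, called after ">>>" as a command line: name --argument value ..., lists and objects as JSON in quotes. drive_tool: Moves the arm, as the interface text tells. Its arguments: {"type":"object","properties":{"angular":{"type":"array","items":{"type":"array","items":{"type":"number"}}},"delta_pos":{"type":"array","items":{"type":"array","items":{"type":"number"}}},"gripper":{"type":"array","items":{"type":"number"}},"squeeze":{"type":"number"}},"required":["angular","delta_pos","gripper"]}

```bash
mkdir -p pics; python3 - <<'E'
from cell import telemetry, eyes, env, models
import cv2, numpy as np
o=telemetry.get_obs(); print(o, env.finger_overhang)
ims=[]
for n in("scene","side"):
    p=eyes.read_camera(n); ims.append(p["pixels"]); cv2.imwrite(f"pics/{n}.png",p["pixels"][:,:,::-1])
    print(n,p["mtx"].tolist(),p["D"],p["origin"],p["orientation"])
    for t in("dial_grip","set_ring","hot_pointer","flux_bottle"):
        print(t,[(np.round(d["centre"]),round(d["p"],2)) for d in models.search_frame(p,t)])
E
```

```text
{'time_s': 0.0, 'qpos': array([71.7973729 , 18.43828977, -4.0152165 , 83.17447523,  1.29437504,
       78.53937332, -3.25989765]), 'joint_velocities': array([-0.03961235, -0.03917061, -0.02504219,  0.04341864,  0.08876276,
        0.10991415, -0.04189408]), 'effort': array([-4.98379013e-04, -4.91291034e+01, -4.04067300e-01, -3.12537825e+01,
       -6.39946223e-02,  4.35722864e-02,  1.47108813e-04]), 'tool_pos': array([ 0.21149258, -0.6140135 ,  0.19907395]), 'tool_rot': array([-1.79893066e+02,  5.15958603e-03,  1.90120507e+01]), 'force': array([ 0.1163564 , -0.25383746,  0.65273899]), 'wrist_torque': array([-0.01660799,  0.02993675,  0.03624375]), 'grasp_force': 0.0, 'grip_width': 0.08675865490324391} 0.014
scene [[503.65799572195453, 0.0, 283.35382733479565], [0.0, 503.65799572195453, 210.18206286699265], [0.0, 0.0, 1.0]] [-0.08550501  0.          0.          0.          0.        ] [1.08553339 0.05574998 0.9111013 ] [-1.45566178e+02  2.02609914e-02  9.36249393e+01]
dial_grip [(array([398., 199.]), 0.82)]
set_ring [(array([398., 212.]), 0.64)]
hot_pointer [(array([186., 197.]), 0.68)]
flux_bottle [(array([186., 160.]), 0.97), (array([214., 171.]), 0.93), (array([249., 168.]), 0.65), (array([278., 216.]), 0.55)]
side [[480.53422949610916, 0.0, 286.2560519668469], [0.0, 480.53422949610916, 219.08350849255228], [0.0, 0.0, 1.0]] [-0.00159315  0.          0.          0.          0.        ] [0.01214105 0.47653893 0.68700621] [-1.30504036e+02 -7.87080147e-02 -1.31528728e+02]
dial_grip [(array([194., 304.]), 0.62)]
set_ring [(array([199., 319.]), 0.61)]
hot_pointer [(array([365., 186.]), 0.68)]
flux_bottle [(array([301., 250.]), 0.9), (array([395., 246.]), 0.87), (array([373., 268.]), 0.77), (array([426., 234.]), 0.57)]
```

View pics/scene.png

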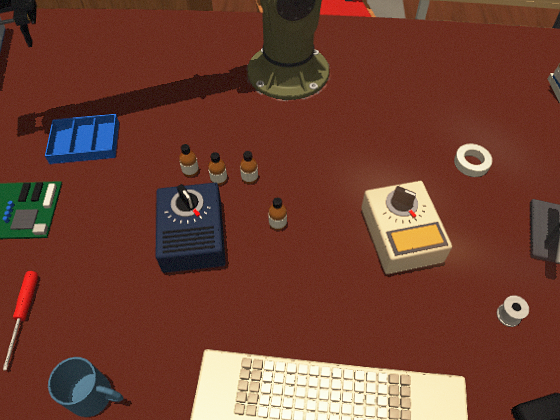

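View pics/side.png

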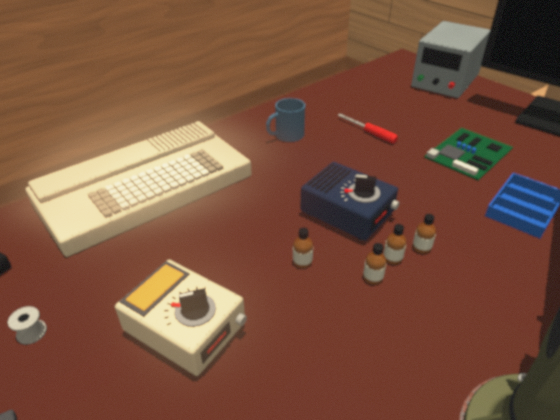

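The cream station is at scene (405,225), dial (403,200), yellow sponge (417,239). The blue one is at (190,225). The bottles are at (188,160), (217,168), (249,167) and (278,214) in the scene view. Image right is +y, so (278,214) is farthest left, stands between the stations, and is the one meant. I'll confirm with an enlarged crop and measure.

```bash
cat > h.py <<'E'
import cv2, numpy as np
from scipy.spatial.transform import Rotation as R
def cam(p): return R.from_euler('xyz',p["orientation"],degrees=True).as_matrix(), np.array(p["origin"])
def ray(p,uv,z):
    M,o=cam(p); n=cv2.undistortPoints(np.array([[uv]],float),p["mtx"],p["D"])[0,0]
    d=M@[n[0],n[1],1]; return o+d*(z-o[2])/d[2]
def proj(p,X):
    M,o=cam(p); r,_=cv2.Rodrigues(M.T); return cv2.projectPoints(np.array(X,float).reshape(-1,1,3),r,-M.T@o,p["mtx"],p["D"])[0][:,0]
E
python3 - <<'E'
from h import *
from cell import eyes,models
import pickle
out=[]
P={n:eyes.read_camera(n) for n in("scene","side")}
pickle.dump(P,open("P.pkl","wb"))
for n,c in(("scene",(403,205)),("side",(194,308))):
    p=P[n]; im=p["pixels"][:,:,::-1]
    a=im[c[1]-30:c[1]+30,c[0]-40:c[0]+40]
    out.append(cv2.resize(a,None,fx=5,fy=5,interpolation=cv2.INTER_CUBIC))
    hsv=cv2.cvtColor(p["pixels"],cv2.COLOR_RGB2HSV)
    m=((hsv[...,0]<8)|(hsv[...,0]>172))&(hsv[...,1]>170)&(hsv[...,2]>130)
    mm=np.zeros_like(m); mm[c[1]-22:c[1]+22,c[0]-30:c[0]+30]=1; m&=mm
    v,u=np.nonzero(m); print(n,"red",len(u),u.mean(),v.mean(),ray(p,(u.mean(),v.mean()),.079))
    for t in("dial_grip","set_ring"):
        for d in models.cut_out(p,t)[:1]:
            v,u=np.nonzero(d["pixels"]); print(t,len(u),u.min(),u.max(),v.min(),v.max(),d["centre"],ray(p,d["centre"],.078 if t=="set_ring" else .095))
b=P["scene"]["pixels"][:,:,::-1]
out.append(cv2.resize(b[130:250,140:300],(400,300),interpolation=cv2.INTER_CUBIC))
out.append(np.zeros((300,400,3),np.uint8))
cv2.imwrite("pics/crop.png",np.vstack([np.hstack(out[:2]),np.hstack(out[2:])]))
E
```

```text
scene red 26 412.3076923076923 213.26923076923077 [0.50742157 0.27800863 0.079     ]
dial_grip 433 391 414 187 210 [399.4, 197.3] [0.48116949 0.25076919 0.095     ]
set_ring 312 385 417 192 217 [396.7, 212.5] [0.50683382 0.24682049 0.078     ]
side red 17 175.35294117647058 304.4117647058824 [0.50420806 0.27849435 0.079     ]
dial_grip 814 178 209 289 321 [193.7, 304.5] [0.47204548 0.26222149 0.095     ]
set_ring 495 170 215 295 326 [201.3, 319.2] [0.45251774 0.26339586 0.078     ]
```

View pics/crop.png

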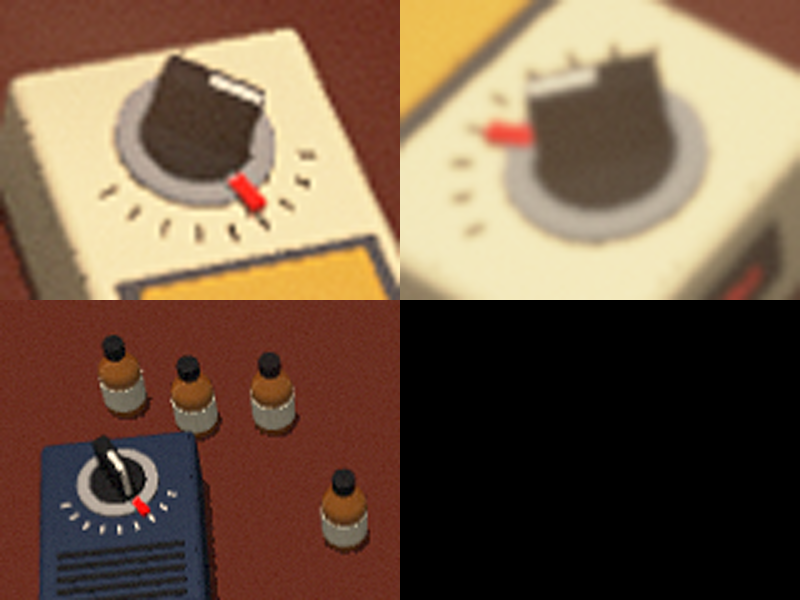

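```bash
python3 - <<'E'
from h import *
import pickle
P=pickle.load(open("P.pkl","rb"))
S=lambda c:(363+c[0]/5,175+c[1]/5)
D=lambda c:(154+(c[0]-400)/5,278+c[1]/5)
from scipy.optimize import least_squares
for n,f,pts,we,wi,o in(("scene",S,[(115,130),(122,162),(160,196),(198,206),(273,135),(271,152)],(264,98),(211,80),(175,57)),
  ("side",D,[(505,165),(512,190),(530,217),(580,238),(600,242),(640,236),(707,145),(690,195)],(528,88),(597,74),(657,52))):
    p=P[n]; X=np.array([ray(p,f(q),.0775)[:2] for q in pts])
    r=least_squares(lambda c:np.hypot(*(X-c).T)-.033,X.mean(0)); c=r.x; print(n,"axis",c,"res",np.round(r.fun*1e3,1))
    for nm,q in(("wend",we),("winner",wi),("other",o)):
        w=ray(p,f(q),.116)[:2]; v=w-c; print(nm,w,np.hypot(*v),np.degrees(np.arctan2(v[1],v[0])))
for n,u in(("scene",(412.3,213.3)),("side",(175.4,304.4))): print("tab",ray(P[n],u,.08)-np.r_[0,0,0])
p=P["scene"]; print("bottle",ray(p,(278,228),0), ray(p,(277,202),.085))
E
```

```text
scene axis [0.48159421 0.25869655] res [-1.  -0.2  0.1  0.1  0.1 -1.3]
wend [0.48802641 0.27872252] 0.021033598012038857 72.19336292961916
winner [0.48051713 0.25834722] 0.0011323201874509578 -162.03041246423382
other [0.46999178 0.24478232] 0.018116905266084227 -129.82317001946868
side axis [0.47541604 0.25869056] res [-0.2 -1.3 -0.9 -0.5  0.7  1.5 -1.7 -1.1]
wend [0.48490432 0.27643497] 0.02012191685734759 61.86572045113714
winner [0.47558972 0.25737818] 0.0013238158298815627 -82.46137621260009
other [0.47076327 0.23833817] 0.02087745203314987 -102.87713501599261
tab [0.50819226 0.27771988 0.08      ]
tab [0.50336949 0.27875049 0.08      ]
bottle [0.509064   0.00741814 0.        ] [0.50121864 0.0056359  0.085     ]
```

Both views agree: axis ≈ (0.478, 0.259), pointer ≈ 67°, tab ≈ 36°, and white line radius ≈ 21 mm as given. Next I move over there, high up.

>>> drive_tool --angular '[[0, 0, 0], [0, 0, 0], [0, 0, 0], [0, 0, 0], [0, 0, 0], [0, 0, 0], [0, 0, 0], [0, 0, 0], [0, 0, 0], [0, 0, 0], [0, 0, 0], [0, 0, 0], [0, 0, 0], [0, 0, 0]]' --delta_pos '[[3.48, -2.69, -0.36], [3.48, -2.69, -0.36], [3.48, -2.69, -0.36], [3.48, -2.69, -0.36], [3.48, -2.69, -0.36], [3.48, -2.69, -0.36], [3.48, -2.69, -0.36], [3.48, -2.69, -0.36], [3.48, -2.69, -0.36], [3.48, -2.69, -0.36], [3.48, -2.69, -0.36], [3.48, -2.69, -0.36], [3.48, -2.69, -0.36], [3.48, -2.69, -0.36]]' --gripper '[8.7, 8.7, 8.7, 8.7, 8.7, 8.7, 8.7, 8.7, 8.7, 8.7, 8.7, 8.7, 8.7, 8.7]'

```text
time_s: 2.2
tool_pos: [0.5504, -0.0984, 0.2511]
tool_rot: [179.9, -0.0, 19.0]
force: [0.7, -0.5, 0.3]
grip_width: 0.0871
grasp_force: 0.0
```

>>> drive_tool --angular '[[0, 0, 0], [0, 0, 0], [0, 0, 0], [0, 0, 0], [0, 0, 0], [0, 0, 0], [0, 0, 0], [0, 0, 0], [0, 0, -0.122], [0, 0, -0.122], [0, 0, -0.122], [0, 0, -0.122], [0, 0, -0.122], [0, 0, -0.122], [0, 0, -0.122], [0, 0, 0], [0, 0, 0]]' --delta_pos '[[0.61, -4.54, 0], [0.61, -4.54, 0], [0.61, -4.54, 0], [0.61, -4.54, 0], [0.61, -4.54, 0], [0.61, -4.54, 0], [0.61, -4.54, 0], [0.61, -4.54, 0], [0, 0, 0], [0, 0, 0], [0, 0, 0], [0, 0, 0], [0, 0, 0], [0, 0, 0], [0, 0, 0], [0, 0, 0], [0, 0, 0]]' --gripper '[8.7, 8.7, 8.7, 8.7, 8.7, 8.7, 8.7, 8.7, 8.7, 8.7, 8.7, 8.7, 8.7, 8.7, 8.7, 8.7, 8.7]'

```text
time_s: 3.9
tool_pos: [0.4775, 0.2594, 0.2506]
tool_rot: [180.0, 0.0, 67.8]
force: [0.1, -0.3, -0.2]
grip_width: 0.087
grasp_force: 0.0
```

```bash
python3 - <<'E'
from h import *
from cell import eyes,telemetry
import pickle
o=telemetry.get_obs(); print(o["time_s"],o["tool_pos"],o["tool_rot"],o["qpos"])
p=eyes.read_camera("wrist"); pickle.dump(p,open("W.pkl","wb")); cv2.imwrite("pics/wrist1.png",p["pixels"][:,:,::-1])
print(p["origin"],p["orientation"],proj(p,[[.4785,.2587,.075]]))
E
```

```text
3.9 [0.4775185  0.25940304 0.25056292] [1.79990229e+02 4.12336048e-03 6.77691735e+01] [ 17.13464014   8.79015909 -53.25427695  92.48542405   7.10871821
  82.28646191 -58.98417013]
[0.50583987 0.32909022 0.43560609] [ 1.63976488e+02 -9.01734138e-03 -2.21649000e+01] [[275.50585841 184.4806219 ]]
```

View pics/wrist1.png

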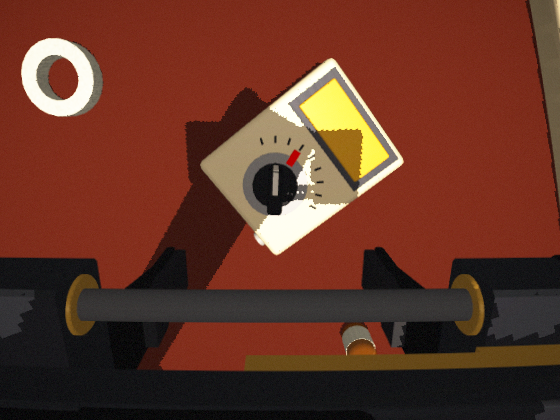

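The wrist view shows the cream dial at (275,185), the white pointer up from there to about (276,165), and the red tab at (293,157). I'll measure in an enlarged crop.

```bash
python3 - <<'E'
from h import *
import pickle
p=pickle.load(open("W.pkl","rb")); im=p["pixels"][:,:,::-1]
a=im[140:220,225:325]; cv2.imwrite("pics/wcrop.png",cv2.resize(a,None,fx=7,fy=7,interpolation=cv2.INTER_CUBIC))
hsv=cv2.cvtColor(p["pixels"],cv2.COLOR_RGB2HSV)[145:172,282:305]
m=((hsv[...,0]<8)|(hsv[...,0]>172))&(hsv[...,1]>150)&(hsv[...,2]>100)
v,u=np.nonzero(m); t=(282+u.mean(),145+v.mean()); print(len(u),t,ray(p,t,.08))
E
```

```text
126 (np.float64(292.8253968253968), np.float64(157.65873015873015)) [0.50493418 0.27828379 0.08      ]
```

View pics/wcrop.png

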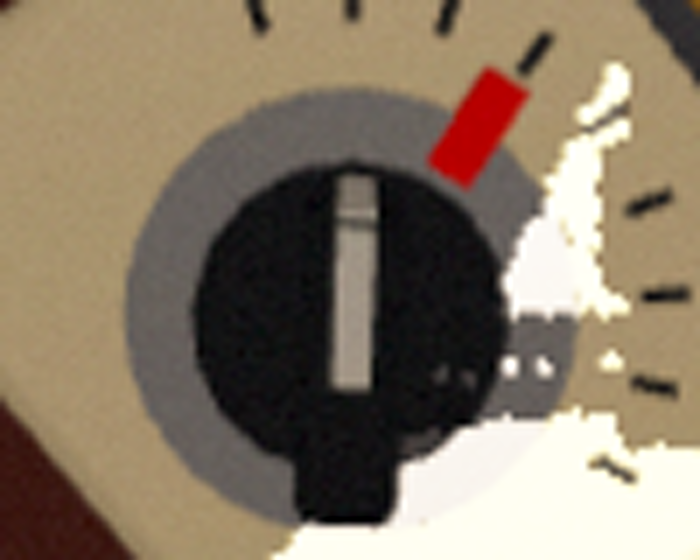

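```bash
python3 - <<'E'
from h import *
import pickle
from scipy.optimize import least_squares
p=pickle.load(open("W.pkl","rb")); F=lambda q:(225+(q[0]-3)/7,140+(q[1]-3)/7)
X=np.array([ray(p,F(q),.078)[:2] for q in[(125,310),(576,325),(351,88),(270,104),(152,200),(430,102),(165,430),(215,493)]])
r=least_squares(lambda c:np.hypot(*(X-c[:2]).T)-c[2],[*X.mean(0),.033]); c=r.x[:2]; print(r.x,np.round(r.fun*1e3,1))
an=lambda v:(np.hypot(*v)*1e3,np.degrees(np.arctan2(v[1],v[0])))
e=ray(p,F((357,220)),.116)[:2]; i=ray(p,F((351,390)),.116)[:2]; o=ray(p,F((346,521)),.116)[:2]
print(e,an(e-c),"line",an(e-i),"bar",an(e-o),"mid",(e+o)/2)
t1=ray(p,F((449,175)),.08)[:2];t2=ray(p,F((509,80)),.08)[:2]
print("tab",an(t1-c),an(t2-c),"tabdir",an(t2-t1))
E
```

```text
[0.47787544 0.25940958 0.03283012] [-0.1 -0.1  0.1 -0.1  0.3  0.1 -0.6  0.6]
[0.48630852 0.27811241] (np.float64(20.516151067953356), np.float64(65.72946495995436)) line (np.float64(22.423670414442984), np.float64(65.88422798534448)) bar (np.float64(40.28308930436257), np.float64(65.81319886928047)) mid [0.47805627 0.259739  ]
tab (np.float64(25.049953621445514), np.float64(34.014749525463344)) (np.float64(40.840853225823146), np.float64(34.83427982350694)) tabdir (np.float64(15.797525599568548), np.float64(36.13386665855572))
```

Residuals are below 1 mm and the sizes match: 20.5 mm pointer, 25–41 mm tab. The axis is (0.478, 0.2595), the pointer is at 65.8°, and the mark is at 34.7°, so the turn is 31.1° clockwise. Now I descend and grip.

>>> drive_tool --angular '[[0, 0, 0.035], [0, 0, 0], [0, 0, 0], [0, 0, 0], [0, 0, 0], [0, 0, 0], [0, 0, 0], [0, 0, 0]]' --delta_pos '[[0, 0, 0], [0, 0, 3], [0, 0, 3], [0, 0, 3], [0, 0, 3], [0, 0, 1.8], [0, 0, 1], [0, 0, 0]]' --gripper '[5, 5, 5, 5, 5, 5, 5, 5]' --squeeze 25

```text
time_s: 4.75
tool_pos: [0.4768, 0.259, 0.1014]
tool_rot: [-179.9, 0.1, 65.9]
force: [-0.1, -0.4, 0.4]
grip_width: 0.0504
grasp_force: 0.0
```

>>> drive_tool --angular '[[0, 0, 0], [0, 0, 0], [0, 0, 0], [0, 0, 0], [0, 0, 0], [0, 0, 0], [0, 0, 0], [0, 0, 0], [0, 0, 0], [0, 0, 0]]' --delta_pos '[[0, 0, 0], [0, 0, 0], [0, 0, 0], [0, 0, 0], [0, 0, 0], [0, 0, 0], [0, 0, 0], [0, 0, 0], [0, 0, 0], [0, 0, 0]]' --gripper '[4, 3, 2, 1, 1, 1, 1, 1, 1, 1]' --squeeze 25

```text
time_s: 5.75
tool_pos: [0.4774, 0.2594, 0.1024]
tool_rot: [-180.0, 0.0, 65.9]
force: [-0.2, -0.4, 0.7]
grip_width: 0.01
grasp_force: 0.0
```

The opening is 10 mm with no force on a 14 mm bar, so something is off. I'll look.

```bash
python3 - <<'E'
from h import *
from cell import eyes,telemetry
import pickle
o=telemetry.get_obs(); print(o["grip_width"],o["grasp_force"],o["force"],o["wrist_torque"])
a=eyes.read_camera("side"); w=eyes.read_camera("wrist"); pickle.dump((a,w),open("W2.pkl","wb"))
A=cv2.resize(a["pixels"][250:370,115:275],(400,300),interpolation=cv2.INTER_CUBIC); B=cv2.resize(w["pixels"],(400,300))
s=eyes.read_camera("scene")["pixels"]; C=cv2.resize(s[155:245,340:460],(400,300),interpolation=cv2.INTER_CUBIC)
cv2.imwrite("pics/g.png",np.vstack([np.hstack([A,B]),np.hstack([C,0*C])])[:,:,::-1])
E
```

```text
0.010036640771798208 0.0 [-0.18334177 -0.40422509  0.70591658] [ 0.01103896 -0.06824612  0.01646928]
```

View pics/g.png

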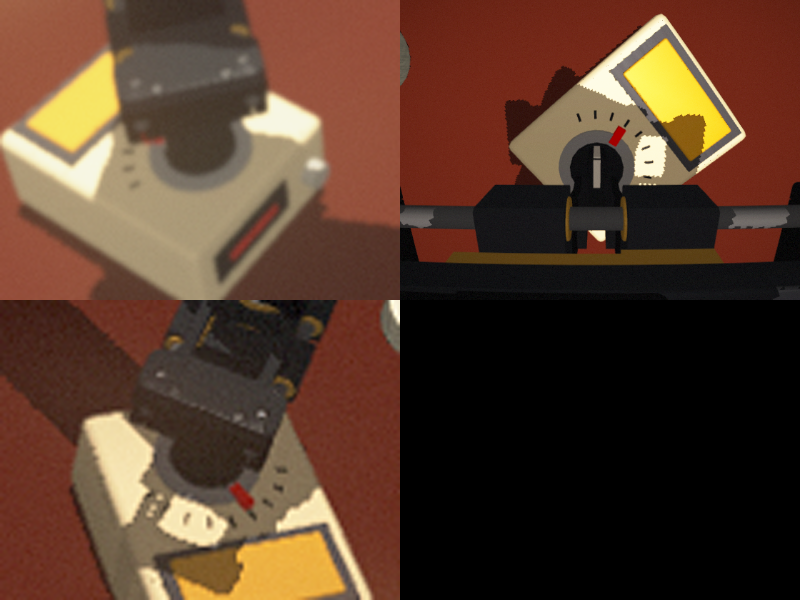

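The fingers straddle the bar at wrist crop (597,170), but the view doesn't show whether they touch it. I'll command them further closed.

>>> drive_tool --angular '[[0, 0, 0], [0, 0, 0], [0, 0, 0], [0, 0, 0]]' --delta_pos '[[0, 0, 0], [0, 0, 0], [0, 0, 0], [0, 0, 0]]' --gripper '[0.5, 0, 0, 0]' --squeeze 25

```text
time_s: 6.3
tool_pos: [0.4775, 0.2595, 0.1025]
tool_rot: [180.0, 0.0, 65.9]
force: [-0.3, 0.0, 0.2]
grip_width: 0.0003
grasp_force: 0.0
```

```bash
python3 - <<'E'
from h import *
from cell import eyes
import pickle
w=eyes.read_camera("wrist")["pixels"]
cv2.imwrite("pics/g2.png",cv2.resize(w[170:350,180:380],(800,600)[:2],interpolation=cv2.INTER_CUBIC)[:,:,::-1])
E
```

```text
(no output)
```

View pics/g2.png

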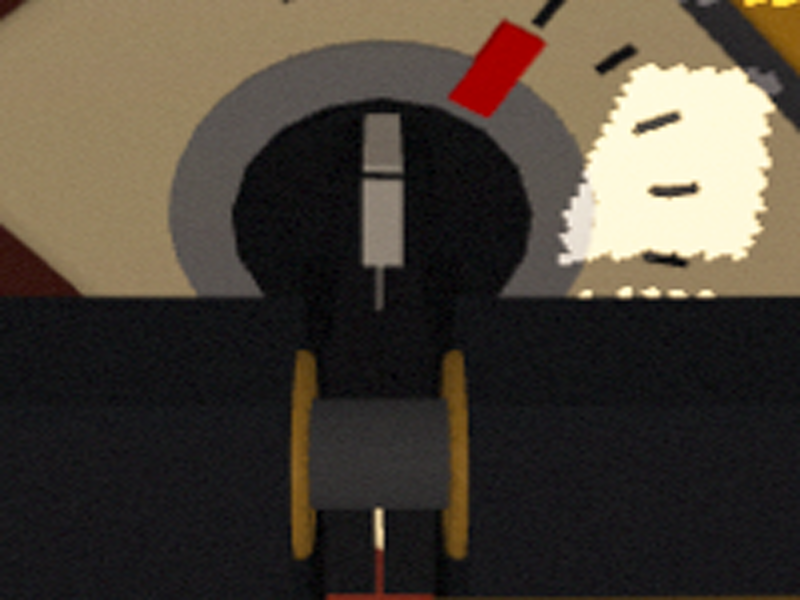

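The fingers closed to 0 in front of the bar, and the white line still shows in the sliver between them. So the fingertips are above the bar, or my height assumption is wrong. I'll overlay where the telemetry says the tips and bar are.

```bash
python3 - <<'E'
from h import *
from cell import eyes,telemetry
import pickle
o=telemetry.get_obs(); T=R.from_euler('xyz',o["tool_rot"],degrees=True).as_matrix(); t=o["tool_pos"]
P={n:eyes.read_camera(n) for n in("scene","side","wrist")}; pickle.dump(P,open("P3.pkl","wb"))
ax=np.array([.478,.2595]); d=np.array([np.cos(np.radians(65.8)),np.sin(np.radians(65.8))]); q=np.array([-d[1],d[0]])
top=[np.r_[ax+s*.021*d+k*.007*q,.116] for s,k in((1,1),(1,-1),(-1,-1),(-1,1))]
tip=[t+T@[sx*.0095,sy*.015,.014] for sx,sy in((1,1),(1,-1),(-1,-1),(-1,1))]
tip2=[x+[0,0,.03] for x in tip]
out=[]
for n,(x,y,w,h) in dict(scene=(340,150,120,90),side=(130,250,120,90),wrist=(200,180,160,120)).items():
    p=P[n]; k=400/w; im=cv2.resize(p["pixels"][y:y+h,x:x+w,::-1],(400,300),interpolation=cv2.INTER_CUBIC); im=np.clip(im*1.6,0,255).astype(np.uint8)
    for c,pts in(((0,255,0),top),((255,255,0),tip),((255,0,255),tip2)):
        uv=((proj(p,pts)-[x,y]+.5)*k).astype(np.int32); cv2.polylines(im,[uv],True,c,1)
    out.append(im)
out.append(0*out[0]); cv2.imwrite("pics/ov.png",np.vstack([np.hstack(out[:2]),np.hstack(out[2:])]))
E
```

```text
(no output)
```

View pics/ov.png

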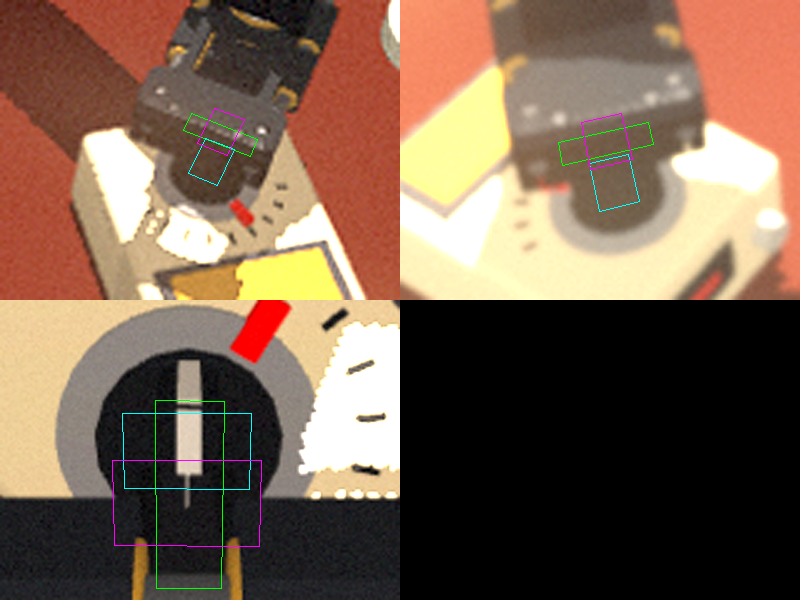

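```bash
python3 - <<'E'
from h import *
import pickle
p=pickle.load(open("W.pkl","rb"))
t=np.array([.47752,.25940,.25056]); T=R.from_euler('xyz',[179.99,0,67.77],degrees=True).as_matrix()
for y in(-.0435,.0435,-.0585,.0585):
    for z in(.014,-.005,-.03,-.056):
        print(y,z,[np.round(proj(p,[t+T@[x,y,z]])[0]).tolist() for x in(.0095,-.0095)])
print("body",[np.round(proj(p,[t+T@[.0375,y,-.056]])[0]).tolist() for y in(-.095,.095)])
P=pickle.load(open("P3.pkl","rb")); t=np.array([.4775,.2595,.1025]); T=R.from_euler('xyz',[180,0,65.9],degrees=True).as_matrix()
for n,(x,y,w) in dict(scene=(340,150,120),side=(130,250,120)).items():
    for z in(-.056,-.03,-.01): print(n,z,[np.round((proj(P[n],[t+T@[a,b,z]])[0]-[x,y])*400/w).tolist() for a,b in((.0375,.0395),(-.0375,.0395),(.0375,-.0395),(-.0375,-.0395),(.0375,-.095),(-.0375,-.095))])
E
```

```text
-0.0435 0.014 [[200.0, 225.0], [202.0, 255.0]]
-0.0435 -0.005 [[193.0, 236.0], [195.0, 269.0]]
-0.0435 -0.03 [[181.0, 254.0], [184.0, 291.0]]
-0.0435 -0.056 [[165.0, 280.0], [169.0, 321.0]]
0.0435 0.014 [[349.0, 225.0], [347.0, 255.0]]
0.0435 -0.005 [[356.0, 236.0], [354.0, 269.0]]
0.0435 -0.03 [[367.0, 255.0], [364.0, 291.0]]
0.0435 -0.056 [[384.0, 280.0], [379.0, 321.0]]
-0.0585 0.014 [[175.0, 225.0], [177.0, 255.0]]
-0.0585 -0.005 [[165.0, 236.0], [168.0, 268.0]]
-0.0585 -0.03 [[150.0, 254.0], [154.0, 290.0]]
-0.0585 -0.056 [[128.0, 279.0], [134.0, 321.0]]
0.0585 0.014 [[374.0, 225.0], [372.0, 255.0]]
0.0585 -0.005 [[384.0, 236.0], [381.0, 269.0]]
0.0585 -0.03 [[399.0, 254.0], [395.0, 291.0]]
0.0585 -0.056 [[421.0, 280.0], [415.0, 321.0]]
body [[28.0, 212.0], [521.0, 213.0]]
scene -0.056 [[273.0, 163.0], [148.0, 112.0], [317.0, 65.0], [196.0, 18.0], [345.0, 1.0], [227.0, -43.0]]
scene -0.03 [[263.0, 189.0], [140.0, 140.0], [306.0, 93.0], [188.0, 47.0], [334.0, 29.0], [219.0, -14.0]]
scene -0.01 [[255.0, 209.0], [135.0, 160.0], [298.0, 113.0], [182.0, 68.0], [326.0, 50.0], [213.0, 7.0]]
side -0.056 [[99.0, 38.0], [260.0, 4.0], [119.0, 165.0], [293.0, 125.0], [135.0, 268.0], [320.0, 223.0]]
side -0.03 [[108.0, 76.0], [266.0, 42.0], [129.0, 204.0], [298.0, 164.0], [145.0, 306.0], [325.0, 261.0]]
side -0.01 [[115.0, 105.0], [270.0, 71.0], [136.0, 232.0], [302.0, 192.0], [152.0, 335.0], [328.0, 290.0]]
```

The wrist view puts the visible fingertips at row ≈248 whether open or closed. That is about 34 mm short of where TCP + overhang says, which puts the tips near z ≈ 0.122, just above the bar top at 0.116. That explains the empty close. I'll open, go lower in small steps while watching the force, and close again.

>>> drive_tool --angular '[[0, 0, 0], [0, 0, 0], [0, 0, 0], [0, 0, 0], [0, 0, 0], [0, 0, 0], [0, 0, 0], [0, 0, 0]]' --delta_pos '[[0, 0, 0], [0, 0, 0], [0, 0, 0], [0, 0, 0], [0, 0, 0.6], [0, 0, 0.6], [0, 0, 0.6], [0, 0, 0]]' --gripper '[5, 5, 5, 5, 5, 5, 5, 5]' --squeeze 15

```text
time_s: 7.3
tool_pos: [0.4766, 0.259, 0.0832]
tool_rot: [-179.9, 0.1, 65.9]
force: [-0.5, 0.7, -0.3]
grip_width: 0.0484
grasp_force: 0.0
```

>>> drive_tool --angular '[[0, 0, 0], [0, 0, 0], [0, 0, 0], [0, 0, 0], [0, 0, 0], [0, 0, 0], [0, 0, 0]]' --delta_pos '[[0, 0, 0], [0, 0, 0], [0, 0, 0], [0, 0, 0], [0, 0, 0], [0, 0, 0], [0, 0, 0]]' --gripper '[4, 3, 2, 1, 0.8, 0.8, 0.8]' --squeeze 15

```text
time_s: 8.0
tool_pos: [0.4778, 0.2594, 0.0846]
tool_rot: [180.0, -0.0, 65.9]
force: [0.7, 0.2, -0.3]
grip_width: 0.0139
grasp_force: 15.0
```

It's gripped now: 13.9 mm, 15 N. I turn clockwise (+z tool) by 0.54 rad.

>>> drive_tool --angular '[[0, 0, 0], [0, 0, 0.06], [0, 0, 0.06], [0, 0, 0.06], [0, 0, 0.06], [0, 0, 0.06], [0, 0, 0.06], [0, 0, 0.06], [0, 0, 0.06], [0, 0, 0.06], [0, 0, 0], [0, 0, 0], [0, 0, 0]]' --delta_pos '[[0, 0, 0], [0, 0, 0], [0, 0, 0], [0, 0, 0], [0, 0, 0], [0, 0, 0], [0, 0, 0], [0, 0, 0], [0, 0, 0], [0, 0, 0], [0, 0, 0], [0, 0, 0], [0, 0, 0]]' --gripper '[0.8, 0.8, 0.8, 0.8, 0.8, 0.8, 0.8, 0.8, 0.8, 0.8, 0.8, 0.8, 0.8]' --squeeze 30

```text
time_s: 9.3
tool_pos: [0.4778, 0.2595, 0.0846]
tool_rot: [180.0, -0.0, 35.0]
force: [2.1, -1.1, 0.9]
grip_width: 0.0135
grasp_force: 30.0
```

```bash
python3 - <<'E'
from h import *
from cell import eyes,telemetry
import pickle
o=telemetry.get_obs(); print(o["tool_pos"],o["tool_rot"],o["wrist_torque"],o["qpos"])
w=eyes.read_camera("wrist"); pickle.dump(w,open("W4.pkl","wb"))
ax=np.array([.478,.2595])
c=proj(w,[[*ax,.08]])[0]; print(c)
x,y=int(c[0])-50,int(c[1])-60; print(x,y)
cv2.imwrite("pics/turn.png",cv2.resize(w["pixels"][y:y+75,x:x+100,::-1],(800,600),interpolation=cv2.INTER_CUBIC))
E
```

```text
[0.47777935 0.25945132 0.0846473 ] [ 1.79984399e+02 -2.29133873e-02  3.50460995e+01] [-0.12205433 -0.33983842 -0.01038697] [  9.32907417  15.74430325 -46.04470582 105.09916161  12.53242129
  64.34906113 -96.06615653]
[274.02385662 245.71078535]
224 185
```

View pics/turn.png

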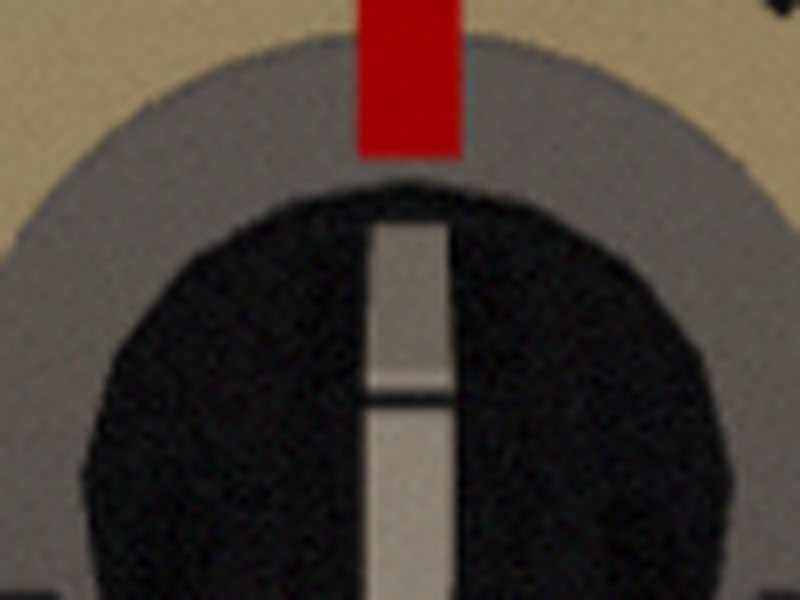

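The pointer (column 410) is centred on the red tab (column 410) and parallel to it. I release and lift straight up.

>>> drive_tool --angular '[[0, 0, 0], [0, 0, 0], [0, 0, 0], [0, 0, 0], [0, 0, 0], [0, 0, 0], [0, 0, 0], [0, 0, 0], [0, 0, 0], [0, 0, 0], [0, 0, 0], [0, 0, 0], [0, 0, 0]]' --delta_pos '[[0, 0, 0], [0, 0, 0], [0, 0, 0], [0, 0, 0], [0, 0, -1], [0, 0, -2], [0, 0, -3], [0, 0, -3], [0, 0, -3], [0, 0, -3], [0, 0, -1], [0, 0, 0], [0, 0, 0]]' --gripper '[2, 3, 4, 5, 5, 5, 5, 5, 5, 5, 5, 5, 5]'

```text
time_s: 10.65
tool_pos: [0.477, 0.2591, 0.2436]
tool_rot: [-180.0, 0.1, 35.0]
force: [-0.2, -0.9, -0.0]
grip_width: 0.0499
grasp_force: 0.0
```

```bash
python3 - <<'E'
from h import *
from cell import eyes
p=eyes.read_camera("wrist"); s=eyes.read_camera("scene")
c=proj(p,[[.478,.2595,.09]])[0]; x,y=int(c[0])-50,int(c[1])-50
A=cv2.resize(p["pixels"][y:y+100,x:x+100],(400,400),interpolation=cv2.INTER_CUBIC)
B=cv2.resize(s["pixels"][130:280,150:300],(400,400),interpolation=cv2.INTER_CUBIC)
cv2.imwrite("pics/final.png",np.hstack([A,B])[:,:,::-1])
E
```

```text
(no output)
```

View pics/final.png

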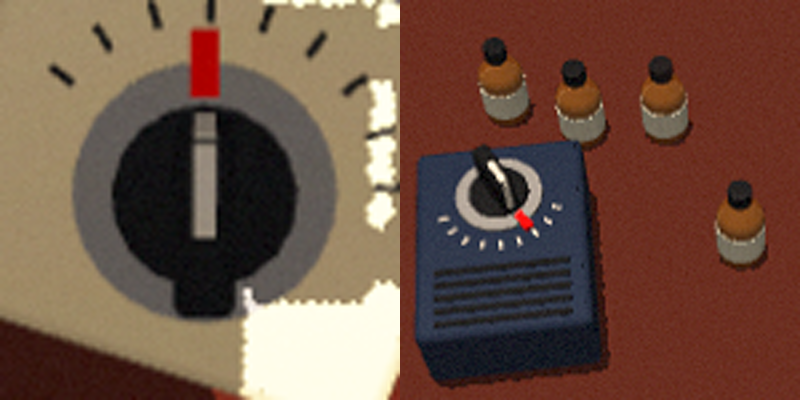

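The pointer (column 205) lines up with the red tab (column 205). All four bottles are standing, the blue dial is unchanged, and the gripper is clear.

```bash
python3 -c "
from cell import env
print(env.sign_off())"
```

```text
the job is handed in; nothing more can be done
None
```

The cream station's dial now points at its red mark and is released; the hot-air dial and flux bottle were left untouched, and the job was handed in at about 11 s.

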